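Tip idler wheels into a tote and present them in its front corner

ROBOT

A 6-joint arm with a two-finger parallel gripper is mounted at the origin on a cart in front of the work surface, level with it; the furniture and walls round the work are solid. World frame = base frame: x ahead of the robot, y to its left, z up, the work surface at z = 0. Lengths are in m, angles in degrees, forces in N, time in s.
With the tool pointing down it reaches from about 0.375 to 0.9 m from the base axis. Payload 3.1 kg.
Tool frame: the origin (TCP) lies at the very end of the fingers, on their centre line; the grasp point (between the pads) lies 19 mm behind it; z points along the fingers, y is the line along which they close (so a half turn about z gives the same grasp; the last joint's range is limited). The gripper opens to 87 mm and grips with 3 to 60 N. Pads are 19 mm wide; open, the fingers measure 117 mm over their backs; the gripper's body (75 mm by 190 mm) begins 51 mm behind the grasp point.
Start: joints at [64.601, 30.224, 82.088, -0, 67.689, -10.227], TCP at [0.164, 0.603, 0.223] pointing down, gripper open.
Joint ranges: [-176.69, 176.69], [-43.24, 126.21], [12.49, 139.97], [-82, 262], [0, 151.66], [-163.58, 163.58]. Speed limits (degrees/s): [159.86, 159.86, 180, 180, 180, 180].

INTERFACE

Orientations are given as a 3x3 rotation matrix whose columns are the frame's x, y, z axes.
In Python, from rig import bot gives the robot as it stands.
- The arm moves only by the tool move_arm, never from a script. Its argument "increments" is a list of rows, each an object with "xyz": the shift along the tool's x, y, z in mm, a list of three; "roll": the turn about the tool's z in rad; "grip": the opening in per cent of the stroke, from 0 (shut) to 100 (fully open). A call has 1 to 5 rows; each row shifts and turns the commanded pose from where the row before left it, along the tool's axes as they then stand; what a row does not reach is not made up. A row lasts 1/12 s, in which the tool goes at most 41.7 mm and 7.16 degrees, less where a joint would pass 70% of its speed; a pose out of reach is approached as far as the arm can. A call is refused whole if a number of a shift passes 41.7 or a number of a turn 0.125, either way. A call with a gripper value outside its range is refused whole. The fingers move at their own pace and stop on an object; the grip force is fixed at half the most. Time passes only in rows, so rows that do not move let the fingers close. It gives the time, the measured TCP pose, the force, the opening and the grip force at its end, in the units of the state.
- bot.read_state(): the state, without advancing time (a new reading comes with each control period).
- bot.capture(name): name is "scene" or "top" or "wrist"; returns (picture, depth): 480x640x3 uint8, red, green, blue; 480x640 float32, m along the optical axis (not along the pixel's ray), 0 where there is no reading.
- bot.camera_model(name): a dict with "intrinsics" (3x3 intrinsics, pixels), "rvec" (rotation vector, rad) and "tvec" (3), from world to camera coordinates, as OpenCV has them; the wrist camera has in their place "tool_from_camera" (4x4, takes a point from camera to tool coordinates, whose origin is the TCP and whose axes are the flange's). Camera axes: x right, y down, z forward; pixel columns grow to the right and rows downward; lengths in m; the calibration is good to about 2 mm. A picture is of the moment at which its call begins: read the wrist's pose just before it. camera_model takes no time and is no camera call.
- bot.hand_in(): hands the job in; it is judged then, once.
Trained networks look in the newest picture that a camera, given by its name, has taken for a name from the list of things; names that differ only in an ending like _2 or _b are one class to them, and where a whole thing is asked for, a point or a joint stands for the part that bears it (a point fixed in the world has none). Each returns a list of dicts, best first, with "conf" (0 to 1); they miss things now and then, are a little off and sometimes report something else, mostly with a low value. They report only what shows in the picture. A call takes as long as a camera call. They do not tell look-alikes from the thing itself.
- bot.spot_in(label, camera): "at" ([x, y, z] in m, in the coordinates of the camera as it stood for that picture, good to about 4 mm: the middle of the surface that is visible of it).
- bot.trace(label, camera): "mask" (480x640 bool, what is visible of it).
The state is a dict: "time_s": time; "joint_positions": joint angles; "qvel": joint speeds; "tau": joint torques, N m; "position": TCP position; "tcp_rot": TCP orientation; "force": force on the tool from outside, world axes, zero at the start; "moment": the same for the moment, N m; "opening": opening from 0.0 (shut) to 1.0 (fully open); "grasp_force": force on a finger pad.
Only numpy, scipy, OpenCV 4.12 (cv2) and the standard library are available. Lean on these libraries where they do the work, as an engineer would, in place of code of your own. Each camera call takes 0.05 s, during which the arm holds its last target. There are 200 camera calls.

TASK

Carry the dark sorting tray by its upright grip and tip it so that all three white idler wheels slide off its open lip, held low over the blue tote, into the tote (do not touch the wheels with the fingers), then set the tray back flat on the bench, clear of the tote, and let it go. Then take the tote by its black corner grip and raise that corner, with the opposite corner still resting on the bench in the yellow corner stop, until the tote stands at about 30 degrees and all three wheels have slid down together into the low corner. Finish there, still holding the tote tilted by its grip so that the wheels can be picked out, and leave the other things on the bench where they are.

Things in the scene. Friction and masses are not known exactly. Their poses are not given: they have to be found in the camera images.
- tote: open blue plastic tote, 170 x 150 x 58 mm outside, walls and floor 3 mm, 0.3 kg. Origin: centre of its underside, z up. Its x axis runs along the floor's DIAGONAL from the low corner (x = -113 mm) to the corner with the grip (x = +113 mm); the long walls run at -41.4 degrees about z from this axis, the short walls square to them. Starts flat, low corner in the corner stop
- tote_grip (a point): where to pinch the tote: middle of the black rubber corner grip, a block 44 mm long (along the tote's x, outward from the corner), 12 mm thick (along the tote's y: close the fingers along this) and 26 mm tall (36 to 62 mm over the bench). Point at [135, 0, 49] mm in the tote frame; nothing stands within 25 mm of the block's two long faces
- low_corner (a point): outer bottom corner of the tote across from the grip, at [-113, 0, 0] mm in the tote frame; the point the tote pivots on when the grip is raised
- gather (a point): the inside bottom corner of the tote above low_corner, at [-109, 0, 3] mm in the tote frame, where the wheels shall gather
- stop_corner (a point): point on the bench where the two arms of the metal corner stop meet: two low aluminium bars, 10 mm wide, 8 mm high, 105 mm long, screwed to the bench 1.5 mm outside the two walls at the tote's low corner. Fixed; it keeps the corner from sliding away while the tote is tilted
- tray: dark sheet-steel sorting tray, 150 x 96 mm, floor 3 mm, side and rear walls 24 mm high, about 0.22 kg. Origin at the centre of its underside, z up; the open lip (no wall) is its -x edge, the upright grip is on the rear (+x) wall. The wheels lie flat on it at the start. They begin to slide off when the lip points about 10 degrees down
- tray_grip (a point): where to pinch the tray: a black upright plate 12 mm thick (along the tray's x: close the fingers along this), 60 mm wide, its top 68 mm over the tray's underside. Point at [69, 0, 53] mm in the tray frame; taken from above here the fingertips pass over the wheels
- tray_lip (a point): middle of the open lip, on the upper face of the tray floor, at [-75, 0, 3] mm in the tray frame
- wheel_1: white plastic idler wheel, 35 mm diameter, 18 mm wide, about 30 g, slippery (friction about 0.17). Origin at the centre of one flat side (the lower side at the start), z along its axle
- wheel_2: the same as wheel_1
- wheel_3: the same as wheel_1
- tape: roll of black tape, 62 mm wide, 19 mm high, lying on the bench; bystander. Origin at the centre of its underside
- crown: black ribbed plastic crown adaptor, 52 mm diameter, 30 mm high; bystander. Origin at the centre of its underside
- head: grey cast head block, 30 x 81 x 74 mm, standing on the bench; bystander. Origin at the centre of its underside
Mind the look-alikes: they are no part of the job. What is shaped like the part that bears stop_corner but red is not meant.

How it is judged (in metres and radians):
On the way, in this order (a step that is already met when the one before it is completed fails the run):
1. all three wheels lie in the tote, off the tray (horizontal distance between each of wheel_1, wheel_2, wheel_3 and tote below 0.09 m and z of wheel_1 in the frame of tote between -0.003 and 0.056 m and contact force between each of wheel_1, wheel_2, wheel_3 and tray below 0.05 N and z of wheel_2 in the frame of tote between -0.003 and 0.056 m and z of wheel_3 in the frame of tote between -0.003 and 0.056 m and angle between tote's own z axis and vertical below 0.12 rad), for 0.2 s.
2. the tray stands flat on the bench, let go, with the tote still flat (height (world z) of tray below 0.006 m and angle between tray's own z axis and vertical below 0.1 rad and contact force between the fingers and tray below 0.1 N and linear speed of tray below 0.03 m/s and angle between tote's own z axis and vertical below 0.12 rad), for 0.2 s.
At the end, for the whole second after the job is handed in: Fingers hold the tote at rest, tilted 22 to 43 degrees, its low corner under 12 mm high and within 15 mm of the stop's corner; all three wheels rest inside it, origins within 80 mm of its inside low corner; the tray stands flat on the bench, let go, clear of the tote (angle between tote's own z axis and vertical between 0.38 and 0.75 rad and contact force between the fingers and tote above 1 N and height (world z) of tote_grip above 0.11 m and height (world z) of low_corner below 0.012 m and horizontal distance between low_corner and stop_corner below 0.015 m and linear speed of each of tote, wheel_1, wheel_2, wheel_3, tray below 0.03 m/s and distance between each of wheel_1, wheel_2, wheel_3 and gather below 0.08 m and z of each of wheel_1, wheel_2, wheel_3 in the frame of tote above -0.003 m and contact force between the fingers and wheel_1 below 0.1 N and contact force between the fingers and wheel_2 below 0.1 N and contact force between the fingers and wheel_3 below 0.1 N and height (world z) of tray below 0.006 m and angle between tray's own z axis and vertical below 0.1 rad and contact force between the fingers and tray below 0.1 N and contact force between tray and tote below 0.1 N); the arm keeps its last pose, push and grip.
It fails at once if a wheel is dropped or thrown hard (linear speed of any of wheel_1, wheel_2, wheel_3 above 1.9 m/s).
It fails at once if a wheel is pushed or gripped with the fingers (contact force between the fingers and wheel_1 above 1 N or contact force between the fingers and wheel_2 above 1 N or contact force between the fingers and wheel_3 above 1 N).
It fails at once if a bystander (tape, crown adaptor, head block) is moved more than 25 mm (distance of any of tape, crown, head from where it was at the start of the episode above 0.025 m).
It also fails if it takes over 72 s, if anything falls off the work surface, if the arm or the gripper's body presses on something with over 40 N, if the wrist force passes 120 N, or if a joint passes its speed limit or range.

## Working session

There is one attempt and no reset: what is moved stays moved. The work goes in short steps, Python scripts to look and compute and a tool call to move; the robot and the scene stay as the last step left them, time stands still between calls to the robot, and variables do not carry over. Pictures are saved under pics/ and viewed, at most 10 in all, crops included, and the job is handed in when it is done.

Besides the shell and the picture viewer there is one more tool, called after "Emit:" by a JSON object that holds its "api" and its "payload". move_arm: Moves the arm, as the interface text tells. Its arguments: {"type":"object","properties":{"increments":{"type":"array"}},"required":["increments"]}

```bash
mkdir -p pics && ls
cat > h.py <<'E'
import numpy as np, cv2
from rig import bot
def cam(n):
    m=bot.camera_model(n); K=np.array(m["intrinsics"])
    if "rvec" in m:
        R=cv2.Rodrigues(np.array(m["rvec"]))[0]; t=np.array(m["tvec"]).ravel()
        return K,R.T,-R.T@t
    s=bot.read_state(); T=np.array(m["tool_from_camera"]); R=np.array(s["tcp_rot"])
    return K,R@T[:3,:3],R@T[:3,3]+np.array(s["position"])
def cloud(n,d):
    K,R,o=cam(n); v,u=np.mgrid[:480,:640]
    P=np.stack([(u-K[0,2])/K[0,0]*d,(v-K[1,2])/K[1,1]*d,d],-1)
    return P@R.T+o
def shot(n,f=None):
    K,R,o=cam(n); im,d=bot.capture(n)
    if f: cv2.imwrite("pics/"+f,cv2.cvtColor(im,cv2.COLOR_RGB2BGR))
    return im,d
E
python3 - <<'E'
from h import *
for n in("top","scene"):
    im,d=shot(n,n+"0.png"); K,R,o=cam(n); P=cloud(n,d); np.save(n+".npy",P)
    for l in ["tote","tote_grip","stop_corner","tray","tray_grip","wheel_1","tape","crown","head"]:
        try:
            print(n,l,[(np.round(R@np.array(r["at"])+o,3).tolist(),round(r["conf"],2)) for r in bot.spot_in(l,n)][:4])
        except Exception as e: print(l,e)
print(bot.read_state()["tcp_rot"])
E
```

```text
pics
top tote [([0.529, -0.173, 0.005], 0.92)]
top tote_grip [([0.524, -0.177, 0.007], 0.57)]
top stop_corner [([0.422, -0.172, 0.007], 0.75), ([0.541, 0.31, 0.007], 0.73)]
top tray [([0.518, 0.144, 0.002], 0.79)]
top tray_grip [([0.518, 0.143, 0.003], 0.67)]
top wheel_1 [([0.546, 0.129, 0.014], 0.58), ([0.508, 0.169, 0.018], 0.45), ([0.524, -0.173, 0.01], 0.39)]
top tape [([0.717, -0.319, 0.022], 0.78)]
top crown [([0.781, -0.011, 0.024], 0.58)]
top head [([0.382, 0.376, 0.069], 0.72)]
scene tote [([0.528, -0.164, 0.025], 0.88)]
scene tote_grip [([0.53, -0.162, 0.021], 0.55)]
scene stop_corner [([0.423, -0.197, 0.004], 0.93), ([0.538, 0.308, 0.006], 0.69)]
scene tray [([0.526, 0.138, 0.008], 0.76)]
scene tray_grip [([0.524, 0.139, 0.006], 0.86)]
scene wheel_1 [([0.503, 0.161, 0.016], 0.68), ([0.464, 0.163, 0.014], 0.67)]
scene tape [([0.71, -0.314, 0.015], 0.92)]
scene crown [([0.762, -0.019, 0.021], 0.61)]
scene head [([0.371, 0.374, 0.049], 0.78)]
[[-9.65141391e-01  2.61729048e-01  4.35524621e-06]
 [ 2.61729048e-01  9.65141390e-01  4.83518560e-05]
 [ 8.45165684e-06  4.78062720e-05 -9.99999999e-01]]
```

View pics/top0.png

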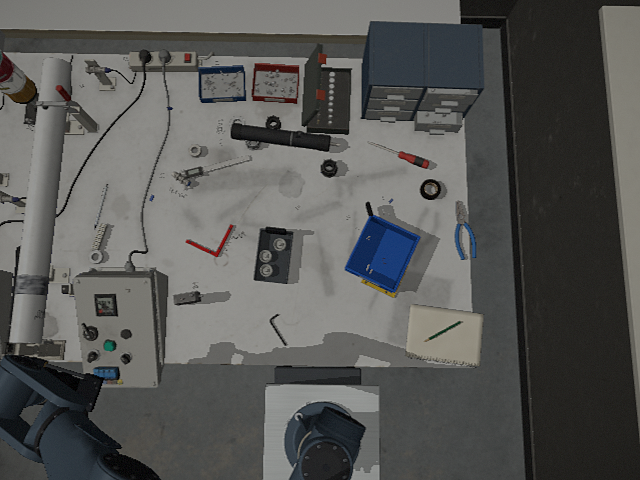

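View pics/scene0.png

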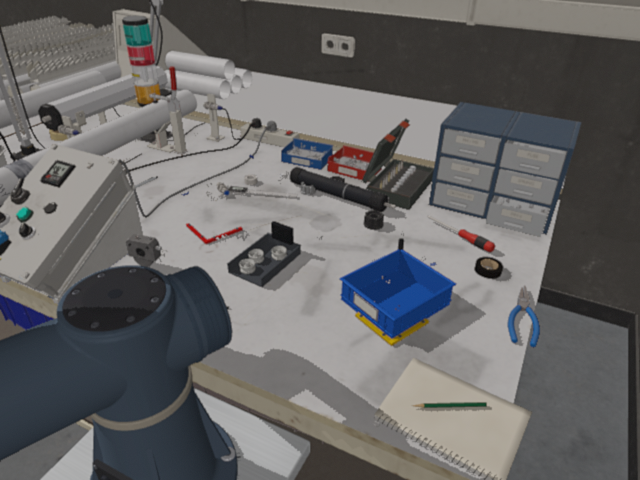

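Run:
```python
from h import *
for n in("top","scene"):
    P=np.load(n+".npy").reshape(-1,3)
    def box(x0,x1,y0,y1,z0,z1):
        m=(P[:,0]>x0)&(P[:,0]<x1)&(P[:,1]>y0)&(P[:,1]<y1)&(P[:,2]>z0)&(P[:,2]<z1); return P[m]
    g=box(.45,.65,.05,.25,.045,.085); print(n,"traygrip",len(g),g.mean(0).round(4),g.min(0).round(3),g.max(0).round(3))
    for z0,z1 in((.012,.04),(.012,.09)):
        t=box(.42,.65,.05,.24,z0,z1)[:,:2].astype(np.float32); print(" tray",cv2.minAreaRect(t))
    r=box(.38,.70,-.32,-.06,.046,.075)[:,:2].astype(np.float32); print(" rim",len(r),cv2.minAreaRect(r))
    np.save(n+"_rim.npy",r)
    f=box(.5,.56,.25,.5,-.01,.01); print(" bench",f[:,2].mean())
```

```text
top traygrip 114 [0.577  0.1381 0.0642] [0.57  0.11  0.046] [0.585 0.167 0.076]
 tray ((0.529810905456543, 0.1523229479789734), (0.23879191279411316, 0.14287272095680237), 14.458822250366211)
 tray ((0.529810905456543, 0.1523229479789734), (0.23879191279411316, 0.14287272095680237), 14.458822250366211)
 rim 678 ((0.5361042618751526, -0.16073694825172424), (0.1824824959039688, 0.204351544380188), 64.96915435791016)
 bench -5.168652653561619e-05
scene traygrip 229 [0.573  0.1356 0.0583] [0.566 0.108 0.045] [0.581 0.168 0.069]
 tray ((0.5116716027259827, 0.1692812740802765), (0.14985892176628113, 0.15511943399906158), 84.51463317871094)
 tray ((0.5116716027259827, 0.1692812740802765), (0.14985892176628113, 0.15511943399906158), 84.51463317871094)
 rim 1376 ((0.5334745049476624, -0.16089513897895813), (0.18307216465473175, 0.20653733611106873), 64.7420883178711)
 bench -0.0005680807213621409
```

Emit:
{"api": "move_arm", "payload": {"increments": [{"xyz":[-41,-20,0],"roll":0,"grip":100},{"xyz":[-41,-20,0],"roll":0,"grip":100},{"xyz":[-41,-20,0],"roll":0,"grip":100},{"xyz":[-41,-20,0],"roll":0,"grip":100},{"xyz":[-41,-20,0],"roll":0,"grip":100}]}}

```text
time_s: 1.42
position: [0.3214, 0.4648, 0.2227]
tcp_rot: [[-0.965, 0.261, 0.0], [0.261, 0.965, 0.0], [-0.0, 0.0, -1.0]]
force: [0.9, 0.0, -0.7]
opening: 0.995
grasp_force: 0.0
```

Emit:
{"api": "move_arm", "payload": {"increments": [{"xyz":[-40,-32,0],"roll":0,"grip":100},{"xyz":[-40,-32,0],"roll":0,"grip":100},{"xyz":[-40,-32,0],"roll":0,"grip":100},{"xyz":[-40,-32,0],"roll":0,"grip":100},{"xyz":[-40,-32,0],"roll":0,"grip":100}]}}

```text
time_s: 1.83
position: [0.4443, 0.2961, 0.2228]
tcp_rot: [[-0.965, 0.262, 0.001], [0.262, 0.965, 0.0], [-0.0, 0.0, -1.0]]
force: [1.1, 0.5, -1.0]
opening: 1.001
grasp_force: 0.0
```

Emit:
{"api": "move_arm", "payload": {"increments": [{"xyz":[-40,-30,0],"roll":0,"grip":100},{"xyz":[-40,-30,0],"roll":0,"grip":100},{"xyz":[0,-20,0],"roll":-0.12,"grip":100},{"xyz":[0,0,0],"roll":-0.12,"grip":100},{"xyz":[0,0,0],"roll":0,"grip":100}]}}

```text
time_s: 2.25
position: [0.4897, 0.2113, 0.2226]
tcp_rot: [[-1.0, 0.026, -0.0], [0.026, 1.0, 0.0], [0.0, 0.0, -1.0]]
force: [-0.8, 0.5, 0.1]
opening: 0.997
grasp_force: 0.0
```

Run:
```python
from h import *
print(bot.read_state()["position"],bot.camera_model("wrist"))
im,d=shot("wrist","w0.png"); K,R,o=cam("wrist"); print(o); P=cloud("wrist",d); np.save("w0.npy",P)
for l in ["tray","tray_grip","wheel_1","tote"]:
    print(l,[(np.round(R@np.array(r["at"])+o,3).tolist(),round(r["conf"],2)) for r in bot.spot_in(l,"wrist")][:5])
Q=P[(d>0)]; print(Q.min(0),Q.max(0))
m=(P[...,2]>.045)&(P[...,2]<.085)&(d>0); g=P[m]; print(len(g)); 
if len(g): print(g.mean(0),cv2.minAreaRect(g[:,:2].astype(np.float32)))
```

```text
[0.48972813 0.21133628 0.22255463] {'intrinsics': array([[421.86013394,   0.        , 321.62849341],
       [  0.        , 421.86013394, 240.60912513],
       [  0.        ,   0.        ,   1.        ]]), 'tool_from_camera': array([[-7.32232694e-04, -9.54370081e-01, -2.98625537e-01,
         8.25796545e-02],
       [ 9.99999731e-01, -6.86509827e-04, -2.58008937e-04,
         1.30354413e-03],
       [ 4.12266439e-05, -2.98625646e-01,  9.54370327e-01,
        -1.61482818e-01],
       [ 0.00000000e+00,  0.00000000e+00,  0.00000000e+00,
         1.00000000e+00]])}
[0.40706898 0.21590737 0.38411014]
tray [([0.511, 0.144, 0.003], 0.87)]
tray_grip [([0.508, 0.142, 0.001], 0.73)]
wheel_1 [([0.542, 0.133, 0.018], 0.84), ([0.507, 0.174, 0.016], 0.78), ([0.466, 0.171, 0.016], 0.62), ([0.509, 0.146, 0.003], 0.49)]
tote [([0.494, -0.071, 0.012], 0.64), ([0.508, 0.143, 0.001], 0.49)]
[ 0.31474196 -0.11489502 -0.00474632] [0.77234883 0.53172191 0.33288728]
6683
[0.42576493 0.34248781 0.06381936] ((0.467785507440567, 0.283882200717926), (0.11202706396579742, 0.38261425495147705), 25.6014461517334)
```

View pics/w0.png

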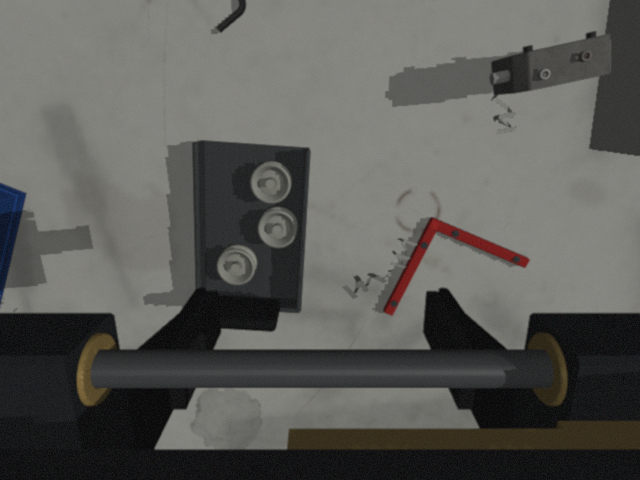

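Run:
```python
from h import *
P=np.load("w0.npy").reshape(-1,3)
def box(x0,x1,y0,y1,z0,z1):
    m=(P[:,0]>x0)&(P[:,0]<x1)&(P[:,1]>y0)&(P[:,1]<y1)&(P[:,2]>z0)&(P[:,2]<z1); return P[m]
g=box(.55,.62,.09,.18,.06,.075); print(len(g),g.mean(0),cv2.minAreaRect(g[:,:2].astype(np.float32)))
w=box(.40,.61,.07,.22,.0215,.028); print(len(w)); 
for s in(w[w[:,1]<.12],w[(w[:,1]>.165)]):
    print(len(s),s.min(0),s.max(0),np.polyfit(s[:,0],s[:,1],1))
t=box(.40,.61,.07,.22,.0015,.03); print(cv2.minAreaRect(t[:,:2].astype(np.float32)))
# tote rim from top & scene
for n in("top","scene","w0"):
    Q=np.load(n+".npy").reshape(-1,3)
    r=Q[(Q[:,0]>.4)&(Q[:,0]<.66)&(Q[:,1]>-.30)&(Q[:,1]<-.04)&(Q[:,2]>.052)&(Q[:,2]<.066)]
    print(n,len(r),r.min(0),r.max(0))
    h=cv2.convexHull(r[:,:2].astype(np.float32))[:,0]; print(cv2.approxPolyDP(h,.012,True)[:,0].round(3).tolist())
    g=Q[(Q[:,0]>.585)&(Q[:,0]<.69)&(Q[:,1]>-.20)&(Q[:,1]<-.08)&(Q[:,2]>.05)&(Q[:,2]<.07)]
    print(len(g),g.mean(0) if len(g) else '')
```

```text
846 [0.57657883 0.14858021 0.06591678] ((0.577668309211731, 0.1481175720691681), (0.04799475520849228, 0.012362494133412838), 84.55280303955078)
2007
874 [0.4303393  0.09408345 0.02173287] [0.57051154 0.11953446 0.02777809] [-0.09135923  0.14879773]
1048 [0.43967042 0.16534704 0.02151056] [0.5891292  0.20445019 0.02791481] [-0.11957907  0.25514993]
((0.4970068335533142, 0.14008119702339172), (0.14947599172592163, 0.1699851006269455), 81.35382843017578)
top 600 [ 0.40879119 -0.27231177  0.05203999] [ 0.65958418 -0.05824164  0.06595797]
[[0.656000018119812, -0.11800000071525574], [0.47200000286102295, -0.05900000035762787], [0.4090000092983246, -0.19900000095367432], [0.5669999718666077, -0.2720000147819519]]
173 [ 0.62204257 -0.14491498  0.05895437]
scene 1012 [ 0.40571659 -0.27312505  0.05200991] [ 0.65888632 -0.05738104  0.06256584]
[[0.6579999923706055, -0.11900000274181366], [0.47200000286102295, -0.05700000002980232], [0.4059999883174896, -0.19900000095367432], [0.5619999766349792, -0.27300000190734863]]
245 [ 0.61618823 -0.1472507   0.0561743 ]Traceback (most recent call last):
  File "<stdin>", line 14, in <module>
    return umr_minimum(a, axis, None, out, keepdims, initial, where)
ValueError: zero-size array to reduction operation minimum which has no identity
```

Emit:
{"api": "move_arm", "payload": {"increments": [{"xyz":[0,0,0],"roll":0.08,"grip":100},{"xyz":[-31.4,-20.6,30],"roll":0,"grip":100},{"xyz":[-31.4,-20.6,30],"roll":0,"grip":100},{"xyz":[-31.4,-20.6,30],"roll":0,"grip":100},{"xyz":[0,0,0],"roll":0,"grip":100}]}}

```text
time_s: 2.92
position: [0.5674, 0.1481, 0.1393]
tcp_rot: [[-0.994, 0.108, -0.003], [0.108, 0.994, -0.002], [0.003, -0.002, -1.0]]
force: [-0.3, 0.3, -0.3]
opening: 0.999
grasp_force: 0.0
```

Run:
```python
from h import *
s=bot.read_state(); print(s["position"],s["tcp_rot"][:,1])
im,d=shot("wrist","w1.png"); P=cloud("wrist",d).reshape(-1,3)
s=P[(P[:,0]>.53)&(P[:,0]<.63)&(P[:,1]>.09)&(P[:,1]<.19)&(P[:,2]>.058)&(P[:,2]<.074)]
print(len(s),s.min(0),s.max(0),cv2.minAreaRect(s[:,:2].astype(np.float32)))
```

```text
[0.56736433 0.14814542 0.13929861] [ 0.10768838  0.99418186 -0.00237687]
2177 [0.56744623 0.11338063 0.05802277] [0.58380513 0.17303998 0.07114627] ((0.5758357644081116, 0.1430925726890564), (0.05980177968740463, 0.012599879875779152), 84.71320343017578)
```

View pics/w1.png

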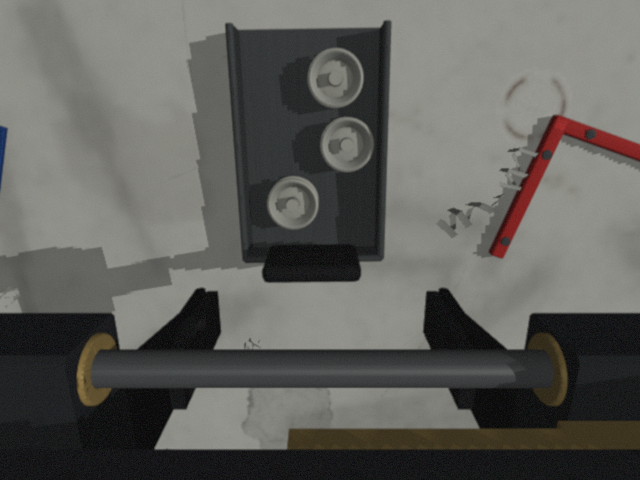

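Emit:
{"api": "move_arm", "payload": {"increments": [{"xyz":[0,0,0],"roll":0,"grip":100},{"xyz":[0,0,0],"roll":0,"grip":100}]}}

```text
time_s: 3.13
position: [0.5644, 0.1522, 0.1452]
tcp_rot: [[-0.995, 0.104, 0.0], [0.104, 0.995, 0.0], [-0.0, 0.0, -1.0]]
force: [-0.4, -0.1, 0.2]
opening: 1.001
grasp_force: 0.0
```

Emit:
{"api": "move_arm", "payload": {"increments": [{"xyz":[-6,-4,25],"roll":0,"grip":100},{"xyz":[-6.5,-4,25],"roll":0,"grip":100},{"xyz":[0,0,0],"roll":0,"grip":100},{"xyz":[0,0,0],"roll":0,"grip":100}]}}

```text
time_s: 3.47
position: [0.5754, 0.1428, 0.095]
tcp_rot: [[-0.995, 0.104, -0.001], [0.104, 0.995, 0.0], [0.001, 0.0, -1.0]]
force: [-0.1, 0.0, 0.9]
opening: 0.999
grasp_force: 0.0
```

Well centred on the plate; descend and close across its 60 mm width.

Emit:
{"api": "move_arm", "payload": {"increments": [{"xyz":[0,0,21],"roll":0,"grip":100},{"xyz":[0,0,21],"roll":0,"grip":100},{"xyz":[0,0,20],"roll":0,"grip":100},{"xyz":[0,0,0],"roll":0,"grip":100},{"xyz":[0,0,0],"roll":0,"grip":70}]}}

```text
time_s: 3.88
position: [0.5763, 0.1425, 0.0338]
tcp_rot: [[-0.995, 0.104, 0.0], [0.104, 0.995, 0.0], [-0.0, 0.0, -1.0]]
force: [0.7, 0.5, 0.3]
opening: 0.974
grasp_force: 0.0
```

Emit:
{"api": "move_arm", "payload": {"increments": [{"xyz":[0,0,0],"roll":0,"grip":67},{"xyz":[0,0,0],"roll":0,"grip":67},{"xyz":[0,0,0],"roll":0,"grip":67},{"xyz":[0,0,0],"roll":0,"grip":67}]}}

```text
time_s: 4.22
position: [0.5773, 0.1419, 0.0338]
tcp_rot: [[-0.995, 0.104, 0.002], [0.104, 0.995, 0.0], [-0.002, 0.0, -1.0]]
force: [-0.2, -2.1, 1.4]
opening: 0.723
grasp_force: 0.7
```

Emit:
{"api": "move_arm", "payload": {"increments": [{"xyz":[0,0,0],"roll":0,"grip":40},{"xyz":[0,0,0],"roll":0,"grip":40},{"xyz":[0,0,0],"roll":0,"grip":40}]}}

```text
time_s: 4.47
position: [0.5772, 0.1416, 0.0336]
tcp_rot: [[-0.995, 0.104, 0.002], [0.104, 0.995, -0.0], [-0.002, -0.0, -1.0]]
force: [-0.0, -1.3, 5.8]
opening: 0.689
grasp_force: 30.0
```

Emit:
{"api": "move_arm", "payload": {"increments": [{"xyz":[0,0,-4],"roll":0,"grip":40},{"xyz":[0,0,-4],"roll":0,"grip":40},{"xyz":[0,0,0],"roll":0,"grip":40},{"xyz":[0,0,0],"roll":0,"grip":40}]}}

```text
time_s: 4.8
position: [0.5764, 0.1418, 0.0404]
tcp_rot: [[-0.994, 0.105, -0.0], [0.105, 0.994, 0.0], [0.0, 0.0, -1.0]]
force: [0.7, -0.2, -2.4]
opening: 0.681
grasp_force: 30.0
```

```bash
cat >> h.py <<'E'
def tilt(f=None):
    """tray tilt from the wrist cloud: plane through its floor, in tool frame"""
    s=bot.read_state(); R=np.array(s["tcp_rot"]); p=np.array(s["position"])
    im,d=shot("wrist",f); P=(cloud("wrist",d)-p)@R; ok=d>0
    # tool frame: lip lies along +x, z down
    m=ok&(P[...,0]>15)&(P[...,0]<150)&(abs(P[...,1])<.06)
    return P,d,s
E
python3 - <<'E'
from h import *
s=bot.read_state(); R=np.array(s["tcp_rot"]); p=np.array(s["position"])
im,d=shot("wrist","w2.png"); P=(cloud("wrist",d)-p)@R; P=P[d>0]
print(p,s["force"],s["grasp_force"])
for x in np.arange(.0,.17,.01):
    q=P[(P[:,0]>x)&(P[:,0]<x+.01)&(abs(P[:,1])<.04)]
    if len(q): print(round(x,2),len(q),np.round(p[2]-np.percentile(q[:,2],[5,50,95]),4))
E
```

```text
[0.576396   0.14182269 0.04042225] [ 0.72927438 -0.18722286 -2.42738501] 29.962192252278328
0.0 14025 [0.11   0.0564 0.0086]
0.01 8043 [0.1312 0.0673 0.0084]
0.02 31959 [0.1481 0.1395 0.0097]
0.03 20432 [0.1334 0.1256 0.0089]
0.04 4089 [0.0261 0.0092 0.0079]
0.05 3578 [0.0259 0.009  0.0078]
0.06 4296 [0.0262 0.0095 0.0079]
0.07 4521 [0.0267 0.0097 0.0078]
0.08 4410 [0.026  0.009  0.0076]
0.09 4905 [0.0257 0.0087 0.0075]
0.1 5170 [0.026  0.0095 0.0076]
0.11 5254 [0.0267 0.0098 0.0076]
0.12 2156 [0.024  0.0088 0.0073]
```

```bash
cat >> h.py <<'E'
def plan(dx,dy,droll,n,ramp,R):
    """trapezoid shares of a horizontal shift (mm) + roll, rows in tool axes, tool down"""
    w=np.minimum(np.minimum(np.arange(1,n+1),np.arange(n,0,-1))/ramp,1); w/=w.sum()
    a=0
    for k in w:
        c,s=np.cos(a),np.sin(a); Rz=np.array([[c,-s],[s,c]])
        T=np.array(R)[:2,:2]@Rz; x,y=T.T@(np.array([dx,dy])*k)
        print([round(x,1),round(y,1)],round(droll*k,3)); a+=droll*k
E
python3 - <<'E'
from h import *
s=bot.read_state(); p=s["position"]*1000; plan(616-p[0],-210-p[1],0.33,20,5,s["tcp_rot"])
E
```

```text
[np.float64(-1.0), np.float64(-4.3)] 0.004
[np.float64(-1.9), np.float64(-8.6)] 0.008
[np.float64(-3.0), np.float64(-12.9)] 0.012
[np.float64(-4.2), np.float64(-17.2)] 0.016
[np.float64(-5.7), np.float64(-21.4)] 0.021
[np.float64(-6.1), np.float64(-21.3)] 0.021
[np.float64(-6.5), np.float64(-21.1)] 0.021
[np.float64(-7.0), np.float64(-21.0)] 0.021
[np.float64(-7.4), np.float64(-20.9)] 0.021
[np.float64(-7.8), np.float64(-20.7)] 0.021
[np.float64(-8.3), np.float64(-20.5)] 0.021
[np.float64(-8.7), np.float64(-20.4)] 0.021
[np.float64(-9.1), np.float64(-20.2)] 0.021
[np.float64(-9.5), np.float64(-20.0)] 0.021
[np.float64(-9.9), np.float64(-19.8)] 0.021
[np.float64(-10.3), np.float64(-19.6)] 0.021
[np.float64(-8.6), np.float64(-15.5)] 0.016
[np.float64(-6.6), np.float64(-11.5)] 0.012
[np.float64(-4.5), np.float64(-7.6)] 0.008
[np.float64(-2.3), np.float64(-3.8)] 0.004
```

Emit:
{"api": "move_arm", "payload": {"increments": [{"xyz":[0,0,-8],"roll":0,"grip":40},{"xyz":[0,0,-16],"roll":0,"grip":40},{"xyz":[0,0,-20],"roll":0,"grip":40},{"xyz":[0,0,-20],"roll":0,"grip":40},{"xyz":[0,0,-14],"roll":0,"grip":40}]}}

```text
time_s: 5.27
position: [0.5769, 0.1419, 0.1204]
tcp_rot: [[-0.995, 0.105, 0.001], [0.105, 0.995, 0.0], [-0.001, 0.0, -1.0]]
force: [-0.0, 0.2, -3.9]
opening: 0.686
grasp_force: 30.0
```

Emit:
{"api": "move_arm", "payload": {"increments": [{"xyz":[-1,-4.3,0],"roll":0.004,"grip":40},{"xyz":[-1.9,-8.6,0],"roll":0.008,"grip":40},{"xyz":[-3,-12.9,0],"roll":0.012,"grip":40},{"xyz":[-4.2,-17.2,0],"roll":0.016,"grip":40},{"xyz":[-5.7,-21.4,0],"roll":0.021,"grip":40}]}}

```text
time_s: 5.68
position: [0.5827, 0.0749, 0.117]
tcp_rot: [[-0.986, 0.166, -0.003], [0.166, 0.986, 0.0], [0.003, -0.0, -1.0]]
force: [0.6, 0.5, -2.5]
opening: 0.687
grasp_force: 30.0
```

Emit:
{"api": "move_arm", "payload": {"increments": [{"xyz":[-6.1,-21.3,0],"roll":0.021,"grip":40},{"xyz":[-6.5,-21.1,0],"roll":0.021,"grip":40},{"xyz":[-7,-21,0],"roll":0.021,"grip":40},{"xyz":[-7.4,-20.9,0],"roll":0.021,"grip":40},{"xyz":[-7.8,-20.7,0],"roll":0.021,"grip":40}]}}

```text
time_s: 6.1
position: [0.5951, -0.0365, 0.1168]
tcp_rot: [[-0.963, 0.27, -0.003], [0.27, 0.963, 0.0], [0.003, -0.0, -1.0]]
force: [-0.1, 0.4, -3.0]
opening: 0.69
grasp_force: 30.0
```

Emit:
{"api": "move_arm", "payload": {"increments": [{"xyz":[-8.3,-20.5,0],"roll":0.021,"grip":40},{"xyz":[-8.7,-20.4,0],"roll":0.021,"grip":40},{"xyz":[-9.1,-20.2,0],"roll":0.021,"grip":40},{"xyz":[-9.5,-20,0],"roll":0.021,"grip":40},{"xyz":[-9.9,-19.8,0],"roll":0.021,"grip":40}]}}

```text
time_s: 6.52
position: [0.6071, -0.1464, 0.1166]
tcp_rot: [[-0.929, 0.37, -0.003], [0.37, 0.929, 0.001], [0.004, -0.0, -1.0]]
force: [1.2, 0.1, -2.6]
opening: 0.687
grasp_force: 30.0
```

Emit:
{"api": "move_arm", "payload": {"increments": [{"xyz":[-10.3,-19.6,0],"roll":0.021,"grip":40},{"xyz":[-8.6,-15.5,0],"roll":0.016,"grip":40},{"xyz":[-6.6,-11.5,0],"roll":0.012,"grip":40},{"xyz":[-4.5,-7.6,0],"roll":0.008,"grip":40},{"xyz":[-2.3,-3.8,0],"roll":0.004,"grip":40}]}}

```text
time_s: 6.93
position: [0.6155, -0.2116, 0.1178]
tcp_rot: [[-0.905, 0.425, -0.001], [0.425, 0.905, 0.0], [0.001, 0.0, -1.0]]
force: [-0.2, -0.1, -3.1]
opening: 0.688
grasp_force: 30.0
```

Run:
```python
from h import *
s=bot.read_state(); R=np.array(s["tcp_rot"]); p=np.array(s["position"])
im,d=shot("wrist","w3.png"); W=cloud("wrist",d); np.save("w3.npy",W); P=(W-p)@R; P=P[d>0]
print(p,R[:,1],s["force"],s["grasp_force"])
for x in np.arange(.04,.14,.02):
    q=P[(P[:,0]>x)&(P[:,0]<x+.01)&(abs(P[:,1])<.04)]
    if len(q): print(round(x,2),len(q),np.round(p[2]-np.percentile(q[:,2],[5,50,95]),4))
```

```text
[ 0.61550312 -0.21160836  0.11784674] [4.24805765e-01 9.05284520e-01 1.56498673e-05] [-0.23781949 -0.06860352 -3.1287707 ] 29.961646534502506
0.04 4102 [0.1038 0.087  0.0856]
0.06 4327 [0.1037 0.0872 0.0856]
0.08 4472 [0.1037 0.0868 0.0853]
0.1 5164 [0.1035 0.087  0.0853]
0.12 2159 [0.1016 0.0865 0.0851]
```

View pics/w3.png

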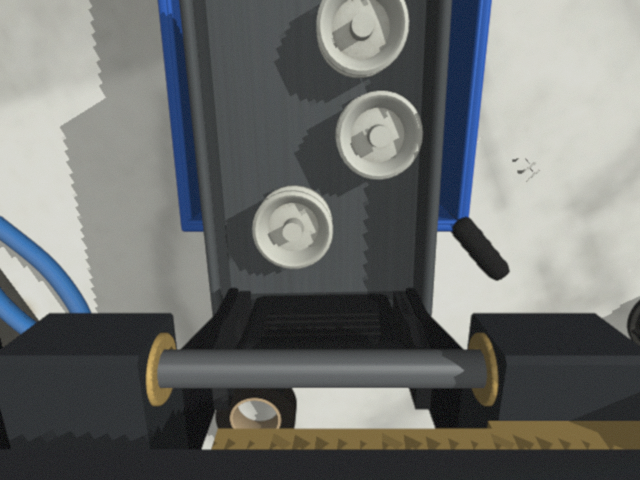

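Run:
```python
from h import *
s=bot.read_state(); R=np.array(s["tcp_rot"]); p=np.array(s["position"])
W=np.load("w3.npy"); P=(W-p)@R; z=W[...,2]
for n,(v0,v1,u0,u1) in {"right":(120,235,438,490),"left":(120,235,160,202),"grip":(215,285,452,512)}.items():
    q=P[v0:v1,u0:u1].reshape(-1,3); zz=z[v0:v1,u0:u1].ravel(); m=(zz>.05)&(zz<.068)
    q=q[m]; w=W[v0:v1,u0:u1].reshape(-1,3)[m]
    print(n,len(q),q.min(0).round(4),q.max(0).round(4),np.median(zz[m]),w.mean(0).round(4))
    if n=="grip":
        w=w[q[:,0]<.012]; 
    if n=="grip" and len(w): print(cv2.minAreaRect(w[:,:2].astype(np.float32)))
```

```text
right 2270 [0.0162 0.0643 0.0543] [0.0775 0.0891 0.0681] 0.057299997660642144 [ 0.608  -0.1238  0.0571]
left 1921 [ 0.0187 -0.0771  0.0589] [ 0.0776 -0.0642  0.0681] 0.05710410496999577 [ 0.5415 -0.256   0.0564]
grip 1731 [-0.0098  0.0718  0.0543] [0.0283 0.1059 0.068 ] 0.06078268433111106 [ 0.6432 -0.128   0.0603]
((0.6513001322746277, -0.12532497942447662), (0.03031977079808712, 0.012849491089582443), 16.394439697265625)
```

Emit:
{"api": "move_arm", "payload": {"increments": [{"xyz":[0,0,7],"roll":0,"grip":40},{"xyz":[0,0,8],"roll":0,"grip":40},{"xyz":[0,0,6],"roll":0,"grip":40},{"xyz":[0,0,0],"roll":0,"grip":40},{"xyz":[0,0,0],"roll":0,"grip":40}]}}

```text
time_s: 7.4
position: [0.6153, -0.2089, 0.0965]
tcp_rot: [[-0.907, 0.422, -0.002], [0.422, 0.907, 0.001], [0.002, 0.0, -1.0]]
force: [0.2, -1.0, -2.9]
opening: 0.686
grasp_force: 30.0
```

Emit:
{"api": "move_arm", "payload": {"increments": [{"xyz":[0,0,1.5],"roll":0,"grip":40},{"xyz":[0,0,1.5],"roll":0,"grip":40},{"xyz":[0,0,0],"roll":0,"grip":40}]}}

```text
time_s: 7.65
position: [0.6159, -0.21, 0.0945]
tcp_rot: [[-0.906, 0.423, 0.0], [0.423, 0.906, -0.0], [-0.0, -0.0, -1.0]]
force: [-0.2, -0.9, -2.1]
opening: 0.686
grasp_force: 30.0
```

Emit:
{"api": "move_arm", "payload": {"increments": [{"xyz":[0,0,1],"roll":0,"grip":68},{"xyz":[0,0,0.5],"roll":0,"grip":68},{"xyz":[0,0,0],"roll":0,"grip":68}]}}

```text
time_s: 7.9
position: [0.6158, -0.2102, 0.093]
tcp_rot: [[-0.906, 0.423, -0.0], [0.423, 0.906, 0.0], [0.0, 0.0, -1.0]]
force: [0.1, -0.1, -3.0]
opening: 0.685
grasp_force: 30.0
```

Emit:
{"api": "move_arm", "payload": {"increments": [{"xyz":[0,0,0],"roll":0,"grip":68.6},{"xyz":[0,0,0],"roll":0,"grip":68.6}]}}

```text
time_s: 8.07
position: [0.6158, -0.2102, 0.0932]
tcp_rot: [[-0.906, 0.423, -0.0], [0.423, 0.906, 0.0], [0.0, -0.0, -1.0]]
force: [-0.8, -0.4, -1.6]
opening: 0.687
grasp_force: 10.2
```

Emit:
{"api": "move_arm", "payload": {"increments": [{"xyz":[0,0,0],"roll":0,"grip":68.9},{"xyz":[0,0,0],"roll":0,"grip":68.9}]}}

```text
time_s: 8.23
position: [0.6156, -0.2101, 0.0934]
tcp_rot: [[-0.906, 0.423, -0.0], [0.423, 0.906, 0.0], [0.0, -0.0, -1.0]]
force: [-1.1, 0.5, 0.1]
opening: 0.689
grasp_force: 3.2
```

```bash
cat >> h.py <<'E'
def prof(f=None):
    s=bot.read_state(); R=np.array(s["tcp_rot"]); p=np.array(s["position"])
    im,d=shot("wrist",f); W=cloud("wrist",d); np.save("w.npy",W); P=(W-p)@R; P=P[d>0]
    print(s["time_s"],p.round(4),np.round(s["force"],1),s["grasp_force"],s["opening"])
    for x in np.arange(.04,.17,.015):
        q=P[(P[:,0]>x)&(P[:,0]<x+.01)&(abs(P[:,1])<.03)]
        if len(q): print(round(x,3),len(q),np.round(p[2]-np.percentile(q[:,2],[5,50,95]),4))
E
python3 -c "
from h import *
prof()"
```

```text
8.2333 [ 0.6156 -0.2101  0.0934] [-1.1  0.5  0.1] 3.249922989634797 0.6886142340779507
0.04 3116 [0.0764 0.0594 0.058 ]
0.055 3025 [0.0752 0.0585 0.0571]
0.07 3208 [0.0753 0.0577 0.0561]
0.085 3320 [0.0731 0.0562 0.055 ]
0.1 3729 [0.0726 0.0648 0.0542]
0.115 3667 [0.0712 0.0635 0.0533]
```

Emit:
{"api": "move_arm", "payload": {"increments": [{"xyz":[2,0,-1],"roll":0,"grip":68.9},{"xyz":[2,0,-1],"roll":0,"grip":68.9},{"xyz":[2,0,-1],"roll":0,"grip":68.9}]}}

```text
time_s: 8.53
position: [0.6102, -0.2075, 0.0963]
tcp_rot: [[-0.906, 0.423, -0.0], [0.423, 0.906, -0.0], [0.0, -0.0, -1.0]]
force: [-0.9, -0.5, -0.5]
opening: 0.69
grasp_force: 3.0
```

```bash
python3 -c "
from h import *
prof()"
```

```text
8.5333 [ 0.6102 -0.2075  0.0963] [-0.9 -0.5 -0.5] 3.0140919840778224 0.690371375208381
0.04 2789 [0.0735 0.0556 0.054 ]
0.055 2736 [0.0699 0.0533 0.0512]
0.07 2887 [0.0667 0.05   0.0481]
0.085 2912 [0.0635 0.0471 0.0452]
0.1 3122 [0.0619 0.0535 0.0423]
0.115 2891 [0.0583 0.0415 0.0391]
0.13 544 [0.0394 0.0381 0.037 ]
```

Emit:
{"api": "move_arm", "payload": {"increments": [{"xyz":[2,0,-1.2],"roll":0,"grip":68.9},{"xyz":[2,0,-1.2],"roll":0,"grip":68.9},{"xyz":[2,0,-1.2],"roll":0,"grip":68.9},{"xyz":[2,0,-1.2],"roll":0,"grip":68.9}]}}

```text
time_s: 8.92
position: [0.6026, -0.2039, 0.1007]
tcp_rot: [[-0.906, 0.423, -0.001], [0.423, 0.906, 0.001], [0.001, 0.0, -1.0]]
force: [-2.7, 0.2, -1.3]
opening: 0.693
grasp_force: 1.8
```

```bash
python3 -c "
from h import *
prof('w4.png')
print([(np.round(r['at'],3),round(r['conf'],2)) for r in bot.spot_in('wheel_1','wrist')])"
```

```text
8.9167 [ 0.6026 -0.2039  0.1007] [-2.7  0.2 -1.3] 1.8005811727547893 0.6929767280588585
0.04 2613 [0.0665 0.0573 0.0438]
0.055 2351 [0.0566 0.0403 0.0371]
0.07 2387 [0.0525 0.0342 0.0305]
0.085 2232 [0.0452 0.0268 0.0241]
0.1 2307 [0.0396 0.0242 0.0179]
0.115 2067 [0.0339 0.0244 0.0017]
0.13 1843 [0.0045 0.0025 0.0013]
[(array([ 0.022, -0.056,  0.208]), 0.8), (array([-0.013, -0.016,  0.203]), 0.8)]
```

View pics/w4.png

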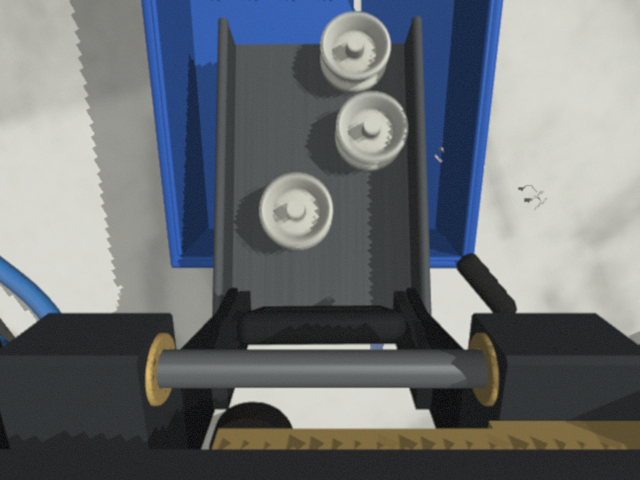

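Emit:
{"api": "move_arm", "payload": {"increments": [{"xyz":[0,0,0],"roll":0,"grip":68},{"xyz":[0,0,0],"roll":0,"grip":60},{"xyz":[0,0,0],"roll":0,"grip":60},{"xyz":[0,0,0],"roll":0,"grip":60}]}}

```text
time_s: 9.35
position: [0.6027, -0.2039, 0.1008]
tcp_rot: [[-0.906, 0.423, -0.001], [0.423, 0.906, 0.001], [0.001, 0.0, -1.0]]
force: [-3.3, 1.8, 0.3]
opening: 0.688
grasp_force: 30.0
```

```bash
python3 -c "
from h import *
prof('w5.png')
K,R,o=cam('wrist')
print([(np.round(R@r['at']+o,3),round(r['conf'],2)) for r in bot.spot_in('wheel_1','wrist')])"
```

```text
9.35 [ 0.6027 -0.2039  0.1008] [-3.3  1.8  0.3] 29.994675144553185 0.6880944439440433
0.04 2369 [0.0474 0.045  0.0427]
0.055 2335 [0.0408 0.0383 0.0359]
0.07 2270 [0.0339 0.0315 0.0292]
0.085 2137 [0.0271 0.0248 0.0226]
0.1 2216 [0.0227 0.0186 0.016 ]
0.115 2027 [0.0299 0.0034 0.0011]
0.13 1984 [0.0228 0.0023 0.001 ]
[(array([ 0.502, -0.129,  0.022]), 0.87)]
```

View pics/w5.png

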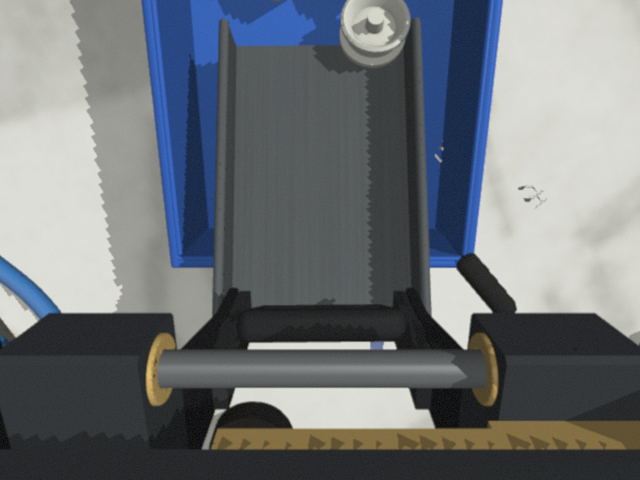

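Emit:
{"api": "move_arm", "payload": {"increments": [{"xyz":[0,0,-3],"roll":0,"grip":50},{"xyz":[-5,0,-3],"roll":0,"grip":50},{"xyz":[-9,0,-5],"roll":0,"grip":50},{"xyz":[-12,0,-6],"roll":0,"grip":50},{"xyz":[-12,0,-6],"roll":0,"grip":50}]}}

```text
time_s: 9.87
position: [0.6397, -0.2213, 0.1245]
tcp_rot: [[-0.906, 0.423, 0.003], [0.423, 0.906, -0.002], [-0.004, -0.0, -1.0]]
force: [0.1, 0.3, -2.6]
opening: 0.687
grasp_force: 30.0
```

```bash
python3 -c "
from h import *
prof('w6.png')
K,R,o=cam('wrist')
print([(np.round(R@r['at']+o,3),round(r['conf'],2)) for r in bot.spot_in('wheel_1','wrist')])
bot.capture('scene');K,R,o=cam('scene')
print([(np.round(R@r['at']+o,3),round(r['conf'],2)) for r in bot.spot_in('wheel_1','scene')])
bot.capture('top');K,R,o=cam('top')
print([(np.round(R@r['at']+o,3),round(r['conf'],2)) for r in bot.spot_in('wheel_1','top')])"
```

```text
9.8667 [ 0.6397 -0.2213  0.1245] [ 0.1  0.3 -2.6] 29.994820402935147 0.6866130815742327
0.04 2336 [0.07   0.0675 0.0651]
0.055 2335 [0.0629 0.0605 0.0579]
0.07 2207 [0.0558 0.0534 0.051 ]
0.085 2228 [0.0489 0.0465 0.044 ]
0.1 2140 [0.0418 0.0394 0.037 ]
0.115 1774 [0.0048 0.0036 0.0024]
0.13 1843 [0.0051 0.0036 0.0023]
[(array([ 0.521, -0.136,  0.007]), 0.55)]
[(array([ 0.502, -0.137,  0.015]), 0.59), (array([ 0.606, -0.211,  0.071]), 0.45), (array([0.372, 0.357, 0.036]), 0.34)]
[]
```

View pics/w6.png

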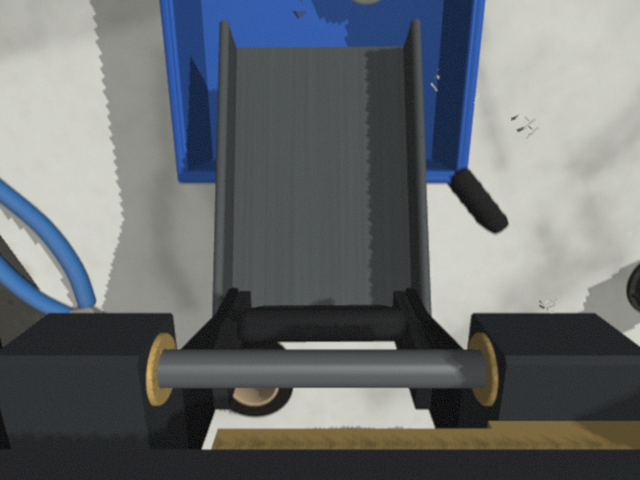

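Emit:
{"api": "move_arm", "payload": {"increments": [{"xyz":[0,0,-15],"roll":0,"grip":40},{"xyz":[0,0,-20],"roll":0,"grip":40},{"xyz":[0,0,-15],"roll":0,"grip":40},{"xyz":[0,0,0],"roll":0,"grip":40}]}}

```text
time_s: 10.5
position: [0.6391, -0.221, 0.177]
tcp_rot: [[-0.906, 0.423, 0.005], [0.423, 0.906, -0.003], [-0.006, -0.0, -1.0]]
force: [0.8, -0.7, -1.6]
opening: 0.685
grasp_force: 30.0
```

Run:
```python
from h import *
s=bot.read_state(); p=s["position"]*1000; print(p); plan(577-p[0],145-p[1],-0.33,15,4,s["tcp_rot"])
```

```text
[ 639.0817515  -220.95713674  176.99275104]
[np.float64(4.4), np.float64(6.4)] -0.007
[np.float64(8.7), np.float64(12.8)] -0.014
[np.float64(12.8), np.float64(19.4)] -0.021
[np.float64(16.5), np.float64(26.2)] -0.028
[np.float64(15.8), np.float64(26.6)] -0.028
[np.float64(15.1), np.float64(27.0)] -0.028
[np.float64(14.3), np.float64(27.4)] -0.028
[np.float64(13.5), np.float64(27.8)] -0.028
[np.float64(12.8), np.float64(28.2)] -0.028
[np.float64(12.0), np.float64(28.5)] -0.028
[np.float64(11.2), np.float64(28.8)] -0.028
[np.float64(10.4), np.float64(29.1)] -0.028
[np.float64(7.2), np.float64(22.1)] -0.021
[np.float64(4.5), np.float64(14.8)] -0.014
[np.float64(2.1), np.float64(7.4)] -0.007
```

Emit:
{"api": "move_arm", "payload": {"increments": [{"xyz":[4.4,6.4,0],"roll":-0.007,"grip":40},{"xyz":[8.7,12.8,0],"roll":-0.014,"grip":40},{"xyz":[12.8,19.4,0],"roll":-0.021,"grip":40},{"xyz":[16.5,26.2,0],"roll":-0.028,"grip":40},{"xyz":[15.8,26.6,0],"roll":-0.028,"grip":40}]}}

```text
time_s: 10.92
position: [0.6173, -0.1109, 0.1718]
tcp_rot: [[-0.943, 0.331, -0.004], [0.331, 0.943, 0.002], [0.004, 0.001, -1.0]]
force: [0.4, 0.1, -1.7]
opening: 0.68
grasp_force: 30.0
```

Emit:
{"api": "move_arm", "payload": {"increments": [{"xyz":[15.1,27,0],"roll":-0.028,"grip":40},{"xyz":[14.3,27.4,0],"roll":-0.028,"grip":40},{"xyz":[13.5,27.8,0],"roll":-0.028,"grip":40},{"xyz":[12.8,28.2,0],"roll":-0.028,"grip":40},{"xyz":[12,28.5,0],"roll":-0.028,"grip":40}]}}

```text
time_s: 11.33
position: [0.5904, 0.042, 0.1721]
tcp_rot: [[-0.981, 0.195, -0.004], [0.195, 0.981, 0.001], [0.004, 0.0, -1.0]]
force: [0.3, 0.6, -2.2]
opening: 0.684
grasp_force: 30.0
```

Emit:
{"api": "move_arm", "payload": {"increments": [{"xyz":[11.2,28.8,0],"roll":-0.028,"grip":40},{"xyz":[10.4,29.1,0],"roll":-0.028,"grip":40},{"xyz":[7.2,22.1,0],"roll":-0.021,"grip":40},{"xyz":[4.5,14.8,0],"roll":-0.014,"grip":40},{"xyz":[2.1,7.4,0],"roll":-0.007,"grip":40}]}}

```text
time_s: 11.75
position: [0.5713, 0.149, 0.1722]
tcp_rot: [[-0.995, 0.096, -0.005], [0.096, 0.995, 0.001], [0.005, 0.0, -1.0]]
force: [0.4, -0.4, -2.5]
opening: 0.686
grasp_force: 30.0
```

Run:
```python
from h import *
prof()
im,d=shot("top","t1.png"); P=cloud("top",d); K,R,o=cam("top")
for l in ["wheel_1","tote","stop_corner"]:
    print(l,[(np.round(R@r['at']+o,3).tolist(),round(r['conf'],2)) for r in bot.spot_in(l,'top')])
cv2.imwrite("pics/t1c.png",cv2.resize(cv2.cvtColor(im[190:310,300:460],cv2.COLOR_RGB2BGR),None,fx=4,fy=4))
```

```text
11.75 [0.5713 0.149  0.1722] [ 0.4 -0.4 -2.5] 29.994829846546054 0.6855807607942206
0.04 2377 [0.1182 0.1157 0.1134]
0.055 2320 [0.1113 0.109  0.1064]
0.07 2185 [0.1045 0.102  0.0997]
0.085 2239 [0.0976 0.0952 0.0927]
0.1 2155 [0.0907 0.0883 0.086 ]
0.13 1247 [-0.0005 -0.0019 -0.003 ]
0.145 1314 [-0.0006 -0.0019 -0.0032]
wheel_1 [([0.453, -0.162, 0.018], 0.46)]
tote [([0.534, -0.18, 0.004], 0.6)]
stop_corner [([0.536, 0.324, 0.006], 0.66), ([0.419, -0.172, 0.01], 0.55)]
```

View pics/t1c.png

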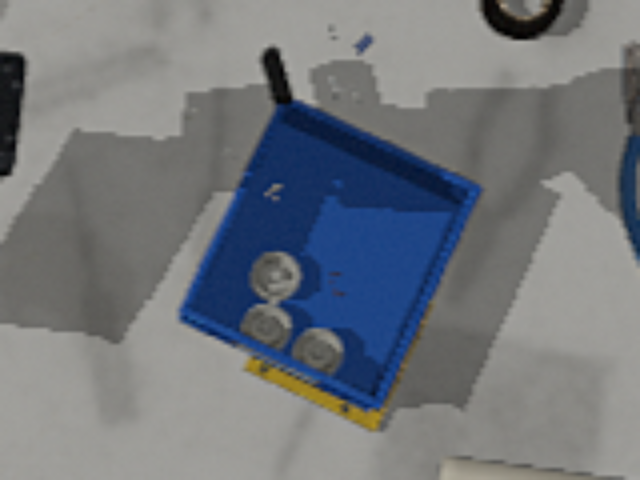

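Emit:
{"api": "move_arm", "payload": {"increments": [{"xyz":[0,0,18],"roll":0,"grip":40},{"xyz":[0,0,25],"roll":0,"grip":40},{"xyz":[0,0,20],"roll":0,"grip":40},{"xyz":[0,0,8],"roll":0,"grip":40},{"xyz":[0,0,0],"roll":0,"grip":40}]}}

```text
time_s: 12.42
position: [0.5733, 0.1442, 0.1006]
tcp_rot: [[-0.995, 0.102, -0.005], [0.102, 0.995, -0.0], [0.005, -0.001, -1.0]]
force: [-0.3, -0.3, -1.6]
opening: 0.686
grasp_force: 30.0
```

Emit:
{"api": "move_arm", "payload": {"increments": [{"xyz":[-3,0,5],"roll":0,"grip":68.4},{"xyz":[-5,0,8],"roll":0,"grip":68.4},{"xyz":[-5,0,8],"roll":0,"grip":68.4},{"xyz":[-4,0,8],"roll":0,"grip":68.4}]}}

```text
time_s: 12.75
position: [0.595, 0.1436, 0.075]
tcp_rot: [[-0.995, 0.101, 0.006], [0.101, 0.995, 0.0], [-0.006, 0.001, -1.0]]
force: [1.7, -1.2, 0.1]
opening: 0.686
grasp_force: 20.2
```

```bash
python3 -c "
from h import *
prof()"
```

```text
12.75 [0.595  0.1436 0.075 ] [ 1.7 -1.2  0.1] 20.224244445562363 0.6864718999449214
0.04 2503 [0.0279 0.0261 0.0243]
0.055 2504 [0.0233 0.0217 0.0198]
0.07 2521 [0.0189 0.0171 0.0153]
0.085 2517 [0.0144 0.0126 0.0108]
0.1 2516 [0.0099 0.0081 0.0063]
0.115 2546 [0.0054 0.0036 0.0018]
0.13 1456 [-0.0008 -0.0021 -0.0033]
```

Emit:
{"api": "move_arm", "payload": {"increments": [{"xyz":[-4,0,9],"roll":0,"grip":68.5},{"xyz":[-3,0,9],"roll":0,"grip":68.5},{"xyz":[-3,0,9],"roll":0,"grip":68.5},{"xyz":[-2,0,8],"roll":0,"grip":68.5},{"xyz":[0,0,3],"roll":0,"grip":68.5}]}}

```text
time_s: 13.22
position: [0.6032, 0.1426, 0.0344]
tcp_rot: [[-0.995, 0.101, -0.002], [0.101, 0.995, -0.0], [0.002, -0.0, -1.0]]
force: [-2.2, -0.7, 14.8]
opening: 0.685
grasp_force: 11.7
```

```bash
python3 -c "
from h import *
prof()"
```

```text
13.2167 [0.6032 0.1426 0.0344] [-2.2 -0.7 14.8] 11.710383959580213 0.6853009320795845
0.04 2723 [0.0036 0.0025 0.0015]
0.055 2907 [0.0036 0.0025 0.0014]
0.07 3100 [0.0036 0.0025 0.0014]
0.085 3366 [0.0036 0.0025 0.0013]
0.1 3653 [0.0036 0.0024 0.0013]
0.115 3915 [0.0036 0.0024 0.0012]
```

Emit:
{"api": "move_arm", "payload": {"increments": [{"xyz":[0,0,0],"roll":0,"grip":80},{"xyz":[0,0,0],"roll":0,"grip":100},{"xyz":[0,0,0],"roll":0,"grip":100},{"xyz":[0,0,-10],"roll":0,"grip":100},{"xyz":[0,0,-30],"roll":0,"grip":100}]}}

```text
time_s: 13.68
position: [0.6001, 0.1424, 0.0729]
tcp_rot: [[-0.995, 0.101, -0.009], [0.101, 0.995, -0.0], [0.009, -0.001, -1.0]]
force: [0.3, 0.6, -0.0]
opening: 0.96
grasp_force: 0.0
```

Emit:
{"api": "move_arm", "payload": {"increments": [{"xyz":[0,0,-40],"roll":0,"grip":100},{"xyz":[0,0,-40],"roll":0,"grip":100},{"xyz":[0,0,-20],"roll":0,"grip":100},{"xyz":[0,0,0],"roll":0,"grip":100}]}}

```text
time_s: 14.02
position: [0.6074, 0.1431, 0.183]
tcp_rot: [[-0.995, 0.1, 0.013], [0.1, 0.995, 0.001], [-0.013, 0.002, -1.0]]
force: [0.7, 1.1, 0.4]
opening: 1.001
grasp_force: 0.0
```

Run:
```python
from h import *
s=bot.read_state(); p=s["position"]*1000; print(p,s["tcp_rot"][:,1]); 
# tool y -> tote y (yaw 16.5): tote y=(-.284,.959); 
a=np.degrees(np.arctan2(s["tcp_rot"][1,1],s["tcp_rot"][0,1]))-90; print("yaw",a)
plan(630-p[0],-125-p[1],-np.radians(16.5-a),13,3,s["tcp_rot"])
```

```text
[607.41170446 143.08169077 183.01562614] [0.1002823  0.99495695 0.00202935]
yaw -5.755438867630559
[np.float64(-1.5), np.float64(-8.0)] -0.012
[np.float64(-2.8), np.float64(-16.1)] -0.024
[np.float64(-3.6), np.float64(-24.2)] -0.035
[np.float64(-2.8), np.float64(-24.3)] -0.035
[np.float64(-1.9), np.float64(-24.4)] -0.035
[np.float64(-1.1), np.float64(-24.4)] -0.035
[np.float64(-0.2), np.float64(-24.5)] -0.035
[np.float64(0.7), np.float64(-24.4)] -0.035
[np.float64(1.5), np.float64(-24.4)] -0.035
[np.float64(2.4), np.float64(-24.3)] -0.035
[np.float64(3.3), np.float64(-24.2)] -0.035
[np.float64(2.7), np.float64(-16.1)] -0.024
[np.float64(1.6), np.float64(-8.0)] -0.012
```

Emit:
{"api": "move_arm", "payload": {"increments": [{"xyz":[-1.5,-8,0],"roll":-0.012,"grip":100},{"xyz":[-2.8,-16.1,0],"roll":-0.024,"grip":100},{"xyz":[-3.6,-24.2,0],"roll":-0.035,"grip":100},{"xyz":[-2.8,-24.3,0],"roll":-0.035,"grip":100},{"xyz":[-1.9,-24.4,0],"roll":-0.035,"grip":100}]}}

```text
time_s: 14.43
position: [0.6109, 0.0445, 0.1755]
tcp_rot: [[-0.999, -0.043, -0.001], [-0.043, 0.999, 0.0], [0.001, 0.0, -1.0]]
force: [0.5, 0.8, -0.7]
opening: 1.002
grasp_force: 0.0
```

Emit:
{"api": "move_arm", "payload": {"increments": [{"xyz":[-1.1,-24.4,0],"roll":-0.035,"grip":100},{"xyz":[-0.2,-24.5,0],"roll":-0.035,"grip":100},{"xyz":[0.7,-24.4,0],"roll":-0.035,"grip":100},{"xyz":[1.5,-24.4,0],"roll":-0.035,"grip":100},{"xyz":[2.4,-24.3,0],"roll":-0.035,"grip":100}]}}

```text
time_s: 14.85
position: [0.6211, -0.0776, 0.1754]
tcp_rot: [[-0.977, -0.215, -0.002], [-0.215, 0.977, 0.001], [0.001, 0.001, -1.0]]
force: [0.4, 0.5, 0.0]
opening: 1.001
grasp_force: 0.0
```

Emit:
{"api": "move_arm", "payload": {"increments": [{"xyz":[3.3,-24.2,0],"roll":-0.035,"grip":100},{"xyz":[2.7,-16.1,0],"roll":-0.024,"grip":100},{"xyz":[1.6,-8,0],"roll":-0.012,"grip":100},{"xyz":[0,0,0],"roll":0,"grip":100},{"xyz":[0,0,0],"roll":0,"grip":100}]}}

```text
time_s: 15.27
position: [0.6252, -0.1249, 0.1754]
tcp_rot: [[-0.96, -0.281, -0.001], [-0.281, 0.96, 0.001], [0.001, 0.001, -1.0]]
force: [0.2, 0.7, -0.1]
opening: 0.999
grasp_force: 0.0
```

Run:
```python
from h import *
s=bot.read_state(); print(s["position"],s["tcp_rot"][:,1])
im,d=shot("wrist","w7.png"); W=cloud("wrist",d); np.save("w7.npy",W); P=W[d>0]
dark=(im.max(-1)<70)[d>0]
b=P[dark&(P[:,0]>.59)&(P[:,0]<.70)&(P[:,1]>-.19)&(P[:,1]<-.08)&(P[:,2]>.055)&(P[:,2]<.07)]
print(len(b)); print(b.mean(0),cv2.minAreaRect(b[:,:2].astype(np.float32)))
K,R,o=cam('wrist')
for l in ["tote_grip","wheel_1","stop_corner"]: print(l,[(np.round(R@r['at']+o,3).tolist(),round(r['conf'],2)) for r in bot.spot_in(l,'wrist')])
```

```text
[ 0.62521769 -0.12490028  0.17542665] [-0.28116673  0.95965785  0.00144352]
973
[ 0.64217523 -0.1264867   0.06046597] ((0.6278554201126099, -0.12661615014076233), (0.0749964788556099, 0.02055199258029461), 0.6482768654823303)
tote_grip [([0.544, -0.164, 0.001], 0.91)]
wheel_1 [([0.471, -0.118, 0.017], 0.98), ([0.501, -0.128, 0.017], 0.6)]
stop_corner [([0.543, -0.162, 0.003], 0.19)]
```

View pics/w7.png

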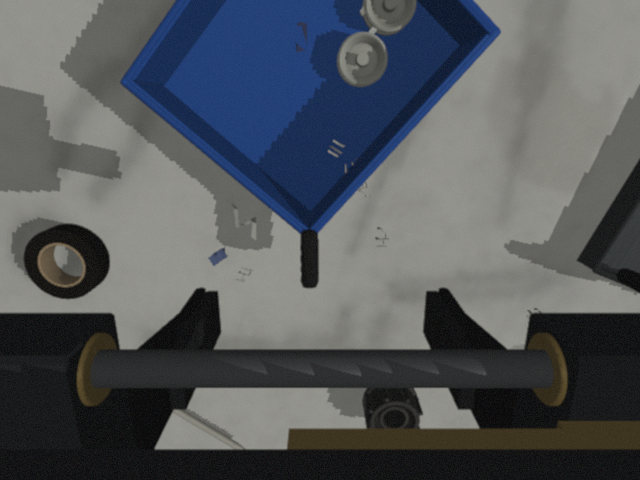

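Run:
```python
from h import *
W=np.load("w7.npy"); s=bot.read_state(); R=s["tcp_rot"]; p=s["position"]
b=W[225:295,298:323].reshape(-1,3); b=b[(b[:,2]>.0555)&(b[:,2]<.07)]
im=cv2.imread("pics/w7.png")[225:295,298:323].reshape(-1,3); 
bb=W[232:295,298:323].reshape(-1,3); c=cv2.imread("pics/w7.png")[232:295,298:323].reshape(-1,3)
bb=bb[(bb[:,2]>.0555)&(bb[:,2]<.07)&(c.max(1)<60)]
print(len(bb),bb.mean(0),cv2.minAreaRect(bb[:,:2].astype(np.float32)))
q=(bb-p)@R; print("tool",q.min(0),q.max(0))
```

```text
889 [ 0.64402028 -0.12640031  0.06074355] ((0.6450166702270508, -0.1263202726840973), (0.041406311094760895, 0.011407156474888325), 16.032054901123047)
tool [-0.03868991 -0.01366703  0.11231468] [ 0.00270343 -0.00209738  0.11916716]
```

Emit:
{"api": "move_arm", "payload": {"increments": [{"xyz":[-10,-4,20],"roll":0,"grip":100},{"xyz":[-10,-4,30],"roll":0,"grip":100},{"xyz":[0,0,30],"roll":0,"grip":80},{"xyz":[0,0,0],"roll":0,"grip":60},{"xyz":[0,0,0],"roll":0,"grip":60}]}}

```text
time_s: 15.88
position: [0.6456, -0.1259, 0.0942]
tcp_rot: [[-0.959, -0.283, -0.005], [-0.283, 0.959, 0.002], [0.004, 0.003, -1.0]]
force: [-0.0, 0.0, 0.3]
opening: 0.854
grasp_force: 0.0
```

Run:
```python
from h import *
s=bot.read_state(); R=s["tcp_rot"]; p=s["position"]; print(p)
im,d=shot("wrist","w8.png"); W=cloud("wrist",d); q=((W-p)@R); z=W[...,2]
m=(d>0)&(z>.0575)&(z<.07)&(im.max(-1)<70)&(abs(q[...,1])<.018)&(abs(q[...,0])<.06)
b=q[m]; print(len(b),b.min(0),b.max(0),np.median(b,0)); print(cv2.minAreaRect(b[:,:2].astype(np.float32)))
```

```text
[ 0.64563161 -0.12592959  0.09417066]
1822 [-0.02185453 -0.008149    0.02915968] [0.04365547 0.01735109 0.03679072] [ 0.00156066 -0.0022846   0.0314814 ]
((0.012281907722353935, 0.0004855450242757797), (0.06870074570178986, 0.018846586346626282), 12.920736312866211)
```

Emit:
{"api": "move_arm", "payload": {"increments": [{"xyz":[-2,-1.5,18],"roll":0,"grip":50},{"xyz":[0,0,20],"roll":0,"grip":50},{"xyz":[0,0,14],"roll":0,"grip":50},{"xyz":[0,0,0],"roll":0,"grip":30},{"xyz":[0,0,0],"roll":0,"grip":5}]}}

```text
time_s: 16.35
position: [0.6497, -0.1282, 0.0445]
tcp_rot: [[-0.959, -0.282, 0.0], [-0.282, 0.959, -0.0], [-0.0, -0.0, -1.0]]
force: [0.7, 0.5, -0.3]
opening: 0.438
grasp_force: 0.0
```

Emit:
{"api": "move_arm", "payload": {"increments": [{"xyz":[0,0,0],"roll":0,"grip":5},{"xyz":[0,0,0],"roll":0,"grip":5},{"xyz":[0,0,0],"roll":0,"grip":5},{"xyz":[0,0,0],"roll":0,"grip":5}]}}

```text
time_s: 16.68
position: [0.6502, -0.1283, 0.0449]
tcp_rot: [[-0.959, -0.282, 0.001], [-0.282, 0.959, -0.0], [-0.001, -0.0, -1.0]]
force: [-0.0, 1.4, 5.3]
opening: 0.132
grasp_force: 29.9
```

Emit:
{"api": "move_arm", "payload": {"increments": [{"xyz":[0,0,0],"roll":0,"grip":12.6},{"xyz":[0,0,0],"roll":0,"grip":12.6}]}}

```text
time_s: 16.85
position: [0.6501, -0.1283, 0.0449]
tcp_rot: [[-0.96, -0.282, 0.001], [-0.282, 0.96, 0.0], [-0.001, -0.0, -1.0]]
force: [-0.8, 1.6, 5.4]
opening: 0.135
grasp_force: 30.0
```

Emit:
{"api": "move_arm", "payload": {"increments": [{"xyz":[1.5,0,-6],"roll":0,"grip":12.6},{"xyz":[1.6,0,-7],"roll":0,"grip":12.6},{"xyz":[0,0,0],"roll":0,"grip":12.6}]}}

```text
time_s: 17.1
position: [0.6465, -0.1294, 0.0576]
tcp_rot: [[-0.959, -0.282, 0.0], [-0.282, 0.959, -0.0], [-0.0, -0.0, -1.0]]
force: [-0.4, 0.2, -1.0]
opening: 0.137
grasp_force: 30.0
```

```bash
cat >> h.py <<'E'
def totez(n="scene"):
    """tote tilt: plane fitted to its blue floor in the tote region, plus rim points"""
    im,d=shot(n); W=cloud(n,d); hsv=cv2.cvtColor(im,cv2.COLOR_RGB2HSV)
    m=(d>0)&(hsv[...,0]>100)&(hsv[...,0]<125)&(hsv[...,1]>120)&(W[...,0]>.38)&(W[...,0]<.69)&(W[...,1]>-.32)&(W[...,1]<-.03)
    P=W[m]; ex=np.array([.9595,.2815]); 
    rng=np.random.default_rng(0); best=None
    for _ in range(400):
        a,b,c=P[rng.choice(len(P),3,False)]; nn=np.cross(b-a,c-a); l=np.linalg.norm(nn)
        if l<1e-6: continue
        nn/=l
        if abs(nn[2])<.6: continue
        nn*=np.sign(nn[2]); k=(abs((P-a)@nn)<.002).sum()
        if best is None or k>best[0]: best=(k,nn,a)
    k,nn,a=best; low=np.array([.4085,-.1965]); zl=a[2]-((low-a[:2])@nn[:2])/nn[2]
    print(n,len(P),k,"n",nn.round(3),"tilt",round(float(np.degrees(np.arccos(nn[2]))),1),"along x",round(float(np.degrees(np.arctan2(-nn[:2]@ex,nn[2]))),1),"floor z at low corner",round(float(zl),4))
E
python3 -c "
from h import *
totez('scene'); totez('top'); s=bot.read_state(); print(s['force'],s['position'])"
```

```text
scene 5708 1555 n [-0.059 -0.023  0.998] tilt 3.6 along x 3.6 floor z at low corner 0.0005
top 948 181 n [-0.012 -0.049  0.999] tilt 2.9 along x 1.5 floor z at low corner 0.0081
[ 0.77274952  0.07847445 -2.90091037] [ 0.64654522 -0.12926359  0.05686211]
```

Emit:
{"api": "move_arm", "payload": {"increments": [{"xyz":[3.8,0,-13],"roll":0,"grip":13.2},{"xyz":[4.4,0,-12.8],"roll":0,"grip":13.2},{"xyz":[5.2,0,-12.5],"roll":0,"grip":13.2},{"xyz":[0,0,0],"roll":0,"grip":13.2}]}}

```text
time_s: 17.53
position: [0.6338, -0.1338, 0.0985]
tcp_rot: [[-0.959, -0.282, 0.003], [-0.282, 0.959, -0.002], [-0.002, -0.002, -1.0]]
force: [-0.3, 0.0, -1.5]
opening: 0.138
grasp_force: 16.0
```

```bash
python3 -c "
from h import *
totez('scene'); totez('top'); s=bot.read_state(); print(s['force'],s['position'])"
```

```text
scene 6223 2076 n [-0.219 -0.058  0.974] tilt 13.1 along x 13.1 floor z at low corner -0.0
top 860 132 n [-0.166 -0.117  0.979] tilt 11.7 along x 11.1 floor z at low corner 0.0105
[ 1.24055248  1.73390434 -0.53189931] [ 0.63434873 -0.13347254  0.09680073]
```

Emit:
{"api": "move_arm", "payload": {"increments": [{"xyz":[5.8,0,-12.3],"roll":0,"grip":13.2},{"xyz":[6.4,0,-11.9],"roll":0,"grip":13.2},{"xyz":[7,0,-11.5],"roll":0,"grip":13.2},{"xyz":[0,0,0],"roll":0,"grip":13.2}]}}

```text
time_s: 17.97
position: [0.6146, -0.1391, 0.1336]
tcp_rot: [[-0.959, -0.282, 0.001], [-0.282, 0.959, -0.001], [-0.001, -0.001, -1.0]]
force: [-0.4, 0.1, -1.5]
opening: 0.134
grasp_force: 16.1
```

Emit:
{"api": "move_arm", "payload": {"increments": [{"xyz":[7.6,0,-11.2],"roll":0,"grip":13.2},{"xyz":[8.2,0,-10.8],"roll":0,"grip":13.2},{"xyz":[8.4,0,-9.8],"roll":0,"grip":13.2},{"xyz":[0,0,0],"roll":0,"grip":13.2},{"xyz":[0,0,0],"roll":0,"grip":13.2}]}}

```text
time_s: 18.38
position: [0.5917, -0.1455, 0.1636]
tcp_rot: [[-0.96, -0.282, 0.001], [-0.282, 0.96, -0.0], [-0.001, -0.001, -1.0]]
force: [1.2, 0.7, 0.3]
opening: 0.134
grasp_force: 16.1
```

```bash
cat > chk.py <<'E'
from h import *
totez('scene'); s=bot.read_state(); print(s['force'],s['position'],s["opening"],s["grasp_force"],s["time_s"])
for n in("scene","wrist","top"):
    if n!="scene": bot.capture(n)
    K,R,o=cam(n)
    for l in ["wheel_1","tray","stop_corner"]:
        print(n,l,[(np.round(R@np.array(r['at'])+o,3).tolist(),round(r['conf'],2)) for r in bot.spot_in(l,n)][:4])
E
python3 chk.py
```

```text
scene 6654 3040 n [-0.488 -0.146  0.861] tilt 30.6 along x 30.6 floor z at low corner -0.0005
[0.63739324 0.71583497 0.45453371] [ 0.59207949 -0.14543925  0.16319509] 0.13866789462365162 16.148969182977453 18.4333
scene wheel_1 [([0.436, -0.185, 0.033], 0.8), ([0.463, -0.177, 0.05], 0.75)]
scene tray [([0.547, 0.147, 0.001], 0.96)]
scene stop_corner [([0.538, 0.311, 0.009], 0.79), ([0.426, -0.199, 0.005], 0.74)]
wrist wheel_1 [([0.455, -0.155, 0.039], 0.87), ([0.515, -0.164, 0.067], 0.56)]
wrist tray [([0.584, 0.101, 0.014], 0.97), ([0.464, -0.198, 0.039], 0.67), ([0.515, -0.161, 0.07], 0.62)]
wrist stop_corner []
top wheel_1 []
top tray [([0.583, 0.183, 0.004], 0.71)]
top stop_corner [([0.543, 0.313, 0.007], 0.74)]
```

Emit:
{"api": "move_arm", "payload": {"increments": [{"xyz":[0,0,0],"roll":0,"grip":8},{"xyz":[0,0,0],"roll":0,"grip":8},{"xyz":[0,0,0],"roll":0,"grip":8},{"xyz":[0,0,0],"roll":0,"grip":8},{"xyz":[0,0,0],"roll":0,"grip":8}]}}

```text
time_s: 19.4
position: [0.5922, -0.1452, 0.1627]
tcp_rot: [[-0.959, -0.282, 0.0], [-0.282, 0.959, -0.0], [-0.0, -0.0, -1.0]]
force: [2.6, 1.0, 0.9]
opening: 0.133
grasp_force: 30.0
```

```bash
cat > wh.py <<'E'
from h import *
totez('scene'); s=bot.read_state(); print(s['force'],s['position'],s["grasp_force"])
ex=np.array([.9595,.2815,0]); t=np.radians(30.6); ey=np.array([-.2815,.9595,0])
X=np.cos(t)*ex+np.array([0,0,np.sin(t)]); Z=np.cross(X,ey); low=np.array([.4085,-.1965,0])
for n in("scene","top","wrist"):
    im,d=shot(n,"end_"+n+".png"); W=cloud(n,d); L=np.stack([(W-low)@X-.113,(W-low)@ey,(W-low)@Z],-1)
    hsv=cv2.cvtColor(im,cv2.COLOR_RGB2HSV)
    m=(d>0)&(hsv[...,1]<70)&(L[...,2]>.015)&(L[...,2]<.028)&(L[...,0]>-.12)&(L[...,0]<.1)&(abs(L[...,1])<.1)
    H=np.zeros((24,24),int)
    i=np.clip(((L[m][:,0]+.12)/.01).astype(int),0,23); j=np.clip(((L[m][:,1]+.12)/.01).astype(int),0,23)
    np.add.at(H,(i,j),1); print(n,m.sum()); print("\n".join("%5d "%(10*k-120)+" ".join("%3d"%v for v in r) for k,r in enumerate(H) if r.any()))
E
python3 wh.py
```

```text
scene 6770 3051 n [-0.478 -0.133  0.868] tilt 29.8 along x 29.8 floor z at low corner 0.0008
[2.33283243 1.05200818 0.88230436] [ 0.59226464 -0.14524976  0.16270936] 29.998176696390146
scene 239
  -90   0   0   0   0   0   0   0   0   0   0   3   4   8   0   1   4   0   0   0   0   0   0   0   0
  -80   0   0   0   0   0   0   0   0   0   2  14   1   5  17   2   3   4   0   0   0   0   0   0   0
  -70   0   0   0   0   0   0   0   0   0   3   4  13  11   6   5   0   2   5   0   0   0   0   0   0
  -60   0   0   0   0   0   0   0   0   3  14   3   6   2   9  11   5   2   1   5   0   0   0   0   0
  -50   0   0   0   0   0   0   0   0   8   9  11   1   0  10   9   7   0   0   1   4   0   0   0   0
  -40   0   0   0   0   0   0   0   0   0   0   0   0   0   0   0   0   0   0   0   0   1   0   0   0
top 7
  -60   0   0   0   0   0   0   0   1   3   0   0   0   0   0   0   0   0   0   0   0   0   0   0   0
  -50   0   0   0   0   0   0   0   0   2   1   0   0   0   0   0   0   0   0   0   0   0   0   0   0
wrist 472
  -50   0   0   0   0   0   0   0   0  67  15  42  38   0  55  63  74   8   0   0   0   0   0   0   0
  -40   0   0   0   0   0   0   0   0   2  56  36   0   0   0   6   1   0   0   0   0   0   0   0   0
    0   0   0   0   0   0   0   0   0   0   0   0   0   0   0   0   0   0   0   0   0   0   4   0   0
   30   0   0   5   0   0   0   0   0   0   0   0   0   0   0   0   0   0   0   0   0   0   0   0   0
```

```bash
python3 -c "
from rig import bot
print(bot.hand_in())"
```

```text
the job is handed in; nothing more can be done
None
```

I handed the job in at about 19.5 s. The three wheels are tipped into the tote, the tray is back flat on the bench and let go, and the tote is held at about 30° with the wheels in the low corner, as measured from the cameras; hand-in reported no pass or fail.

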